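# Load the wheeled power unit and draw out its handle

## Task

Get the wheeled power unit ready to go: keeping them upright, slot the two charged battery packs (green lamp on top) fully down into its two empty bays, bay 1 (one white dot) first because it wakes the unit, then bay 2 (two dots), and leave the flat pack (red lamp) and everything else on the bench alone. Then press the orange release button in the trolley handle, pull the handle out past its first stop to its second stop, and finish there with the handle still held in the gripper at full length.

Things in the scene. Friction and masses are not known exactly. Their poses are not given: they have to be found in the camera images.
- unit: Wheeled power unit, a blue and grey box that stays put: 240 mm wide (x), 330 long (y), flat top 150 mm above the bench. Origin on the bench under its centre. Handle at its +y end; two wheels at the -y end reach 150 mm either side. In its top three bays in a row along y, each 58 (x) x 70 (y) x 50 mm deep, 4 mm chamfer, marked on the -x side with one, two or three white pips.
- bay1 (a point): Centre of the floor of bay 1 (one pip, next to the handle, 85 mm along +y from the unit's centre), 100 mm above the bench, 50 mm below the unit's top; axes as the unit's. Empty at the start.
- bay2 (a point): Centre of the floor of bay 2 (two pips, at the unit's centre), 100 mm above the bench; axes as the unit's. Empty at the start. Bay 3 (three pips, 85 mm along -y) already holds a pack whose top is 210 mm above the bench.
- release (a joint): Orange button in the handle; its travel in m: 0 out, 0.005 fully pressed (unit's -y), about 6 N there; lock free from 0.0035. Handle slides level along the unit's +y, 3 to 5 N drag: fully in at the start, first stop 80 mm out, hard second stop 160 mm out. Button out, a spring pin locks it at each; button kept pressed, it runs past the first; let go between, it locks at the next.
- pack_green1: Charged battery pack, upright grey and black block 52 (x) x 64 (y) x 110 mm high, 0.4 to 0.75 kg, green lamp on top. Origin at the centre of its underside. Fits a bay either way round with its x along the unit's x; fully in it rests on the bay floor and stands 60 mm out of the top.
- pack_green2: The other charged pack, just the same as pack_green1.
- pack_red: Flat battery pack of the same shape and size, red lamp on its top; stays where it is.
- tape_roll: Bystander: roll of paper tape lying flat, 104 mm across, 48 mm high. Origin under its centre.
- carton: Bystander: brown carton 120 x 90 x 70 mm. Origin under its centre.
- spray_bottle: Bystander: white spray bottle with red head, 72 mm across, 203 mm tall. Origin under its centre.
- screw_jar: Bystander: steel jar with black lid, 68 mm across, 80 mm tall. Origin under its centre.
- bracket: Bystander: steel angle bracket lying on the bench, 140 x 35 mm, its upright leg 60 mm high. Origin under the middle of the flat leg.
- scanner: Bystander: white pistol-grip hand scanner lying on its side, 42 mm high, head 85 mm long, grip reaching 115 mm out. Origin under its head.
- handle: Trolley handle: black cross bar 200 mm long (x), 26 thick (y), 22 high (z), axes as the unit's. Origin at its centre, 130 mm above the bench, 220 mm along +y from the unit's centre when fully in; 42 mm free behind it. Orange button, 50 long (x) x 14 high, mid outer (+y) face, 5.5 mm proud; a squeeze along y across the bar's middle (31.5 mm over the button) presses it. Tubes at x = -85 and +85.
There are look-alikes about, which are no part of the job. Leave any pink look-alike of the pack_green2 alone.

How it is judged (in metres and radians):
On the way, in this order (a step that is already met when the one before it is completed fails the run):
1. a charged pack sits fully down in bay 1, let go, while bay 2 is still empty (((horizontal distance between pack_green1 and bay1 below 0.006 m and z of pack_green1 in the frame of bay1 below 0.004 m and angle between pack_green1's own z axis and vertical below 0.06 rad) or (horizontal distance between pack_green2 and bay1 below 0.006 m and z of pack_green2 in the frame of bay1 below 0.004 m and angle between pack_green2's own z axis and vertical below 0.06 rad)) and contact force between the fingers and pack_green1 below 0.1 N and contact force between the fingers and pack_green2 below 0.1 N), for 0.2 s.
2. the other charged pack sits fully down in bay 2, let go ((((horizontal distance between pack_green1 and bay1 below 0.006 m and z of pack_green1 in the frame of bay1 below 0.004 m and angle between pack_green1's own z axis and vertical below 0.06 rad) and (horizontal distance between pack_green2 and bay2 below 0.006 m and z of pack_green2 in the frame of bay2 below 0.004 m and angle between pack_green2's own z axis and vertical below 0.06 rad)) or ((horizontal distance between pack_green2 and bay1 below 0.006 m and z of pack_green2 in the frame of bay1 below 0.004 m and angle between pack_green2's own z axis and vertical below 0.06 rad) and (horizontal distance between pack_green1 and bay2 below 0.006 m and z of pack_green1 in the frame of bay2 below 0.004 m and angle between pack_green1's own z axis and vertical below 0.06 rad))) and contact force between the fingers and pack_green1 below 0.1 N and contact force between the fingers and pack_green2 below 0.1 N), for 0.2 s.
3. the release button is pressed by the gripper with the handle still fully in (value of joint release above 0.0035 m and y of handle in the frame of unit below 0.232 m and contact force between the fingers and handle above 1 N), for 0.05 s.
At the end, for the whole second after the job is handed in: Both charged packs stand in bays 1 and 2 (centre within 6 mm, underside within 4 mm of the bay floor, tilt below 0.06 rad), let go; the handle is at its second stop (drawn out at least 154 of its 160 mm) and the fingers still grip the handle with more than 2 N (all of step 2 and y of handle in the frame of unit above 0.374 m and contact force between the fingers and handle above 2 N); the arm keeps its last pose, push and grip.
It fails at once if the flat pack or another thing on the bench is shifted more than 25 mm or tipped (distance of any of pack_red, tape_roll, carton, spray_bottle, screw_jar, bracket, scanner from where it was at the start of the episode above 0.025 m or angle between any of pack_red, tape_roll, carton, spray_bottle, screw_jar, bracket, scanner's own z axis and vertical above 0.35 rad).
It fails at once if a charged pack is tipped over (angle between any of pack_green1, pack_green2's own z axis and vertical above 0.6 rad).
It also fails if it takes over 70 s, if anything falls off the work surface, if the arm or the gripper's body presses on something with over 40 N, if the wrist force passes 120 N, or if a joint passes its speed limit or range.

## Robot

A 7-joint arm with a two-finger parallel gripper is mounted at the origin on the work surface. World frame = base frame: x ahead of the robot, y to its left, z up, the work surface at z = 0. Lengths are in mm, angles in rad, forces in N, time in s.
With the tool pointing down it reaches from about 425 to 875 mm from the base axis. Payload 4.7 kg.
Tool frame: the origin (TCP) lies at the very end of the fingers, on their centre line; the grasp point (between the pads) lies 19 mm behind it; z points along the fingers, y is the direction in which the jaws open and shut (so a half turn about z gives the same grasp; the last joint's range is limited). The gripper opens to 85 mm and grips with 20 to 120 N. Pads are 22 mm wide; open, the fingers measure 114 mm over their backs; the gripper's body (76 mm by 85 mm) begins 54 mm behind the grasp point. The pads swing forward as they close: fully open they stand 13 mm farther back than shut.
Start: joints at [-1.267, 0.321, -0.07, 1.45, 0.023, 1.371, -0.057], TCP at [185.771, 622.908, 231.349] pointing down, gripper open.
Joint ranges: [-2.86, 2.86], [-0.3, 2.09], [-1.38, 1.24], [0.06, 2.45], [-1.56, 4.7], [0.09, 2.05], [-2.69, 2.69]. Speed limits (rad/s): [2.57, 2.57, 3.14, 3.14, 3.14, 3.14, 3.14].

## Interface

Orientations are given as a 3x3 rotation matrix whose columns are the frame's x, y, z axes.
In Python, from bench import get_obs, snapshot, get_calibration, sign_off, look_for, spot_point gives the robot as it stands.
- The arm moves only by the tool apply_moves, never from a script. Its argument "increments" is text: rows parted by semicolons, each of 6 numbers parted by spaces: the shift along the tool's x, y, z in mm, then the turn, a rotation vector about the tool's x, y, z in degrees. In form: x y z ax ay az; .... A call has 1 to 5 rows; each row is the pose to reach, as a shift and turn from the pose commanded when the call began, along the tool's axes at that moment; what a row does not reach only later rows make up. A row lasts 1/10 s, in which the tool goes at most 50 mm and 8.59 degrees, less where a joint would pass 70% of its speed; a pose out of reach is approached as far as the arm can. A call with a gripper value outside its range is refused whole. "gripper" is the opening in per cent of the stroke, from 0 (shut) to 100 (fully open), set as the call begins (left out, the last holds). The fingers move at their own pace and stop on an object; "squeeze" is the grip in N (left out, the last holds). Time passes only in rows, so rows that repeat a pose let the fingers close. It gives the time, the measured TCP pose, the force and the opening at its end, in the units of the state.
- get_obs(): the state, without advancing time (a new reading comes with each control period).
- snapshot(name): name is "scene" or "top" or "wrist"; returns (picture, depth): 384x512x3 uint8, blue, green, red; 384x512 float32, mm along the optical axis (not along the pixel's ray), 0 where there is no reading.
- get_calibration(name): a dict with "K" (3x3 intrinsics, pixels), "rvec" (rotation vector, rad) and "tvec" (3), from world to camera coordinates, as OpenCV has them. Camera axes: x right, y down, z forward; pixel columns grow to the right and rows downward; lengths in mm; the calibration is good to about 2 mm. A picture is of the moment at which its call begins: read the wrist's pose just before it. get_calibration takes no time and is no camera call; for the wrist camera it gives the pose at the moment of the call.
- sign_off(): hands the job in, once; it reports no verdict.
Trained networks look in the newest picture that a camera, given by its name, has taken for a name from the list of things; names that differ only in an ending like _2 or _b are one class to them, and where a whole thing is asked for, a point or a joint stands for the part that bears it (a point fixed in the world has none). Each returns a list of dicts, best first, with "p" (0 to 1); they miss things now and then, are a little off and sometimes report something else, mostly with a low value. They report only what shows in the picture. A call takes as long as a camera call. They do not tell look-alikes from the thing itself.
- look_for(camera, target): "centre" ([x, y, z] in mm, in the coordinates of the camera as it stood for that picture, good to about 4 mm: the middle of the surface that is visible of it).
- spot_point(camera, target): "centre" ([x, y, z] in mm, in the coordinates of the camera as it stood for that picture, good to about 4 mm: a listed point, or the origin of a listed thing).
The state is a dict: "time": time; "joints": joint angles; "joint_vel": joint speeds; "joint_efforts": joint torques, N m; "tool_pos": TCP position; "tcp_rot": TCP orientation; "contact_force": force on the tool from outside, world axes, zero at the start; "moment": the same for the moment, N m; "finger_gap": opening from 0.0 (shut) to 1.0 (fully open).
Only numpy, scipy, OpenCV 4.12 (cv2) and the standard library are available. Lean on these libraries where they do the work, as an engineer would, in place of code of your own. Each camera call takes 0.05 s, during which the arm holds its last target.

## Working session

There is one attempt and no reset: what is moved stays moved. The work goes in short steps, Python scripts to look and compute and a tool call to move; the robot and the scene stay as the last step left them, time stands still between calls to the robot, and variables do not carry over. Pictures are saved under pics/ and viewed, and the job is handed in when it is done.

Besides the shell and the picture viewer there is one more tool, called after ">>>" in YAML: its name, and indented under it one key for each argument. apply_moves: Moves the arm, as the interface text tells. Its arguments: {"type":"object","properties":{"increments":{"type":"string"},"gripper":{"type":"number"},"squeeze":{"type":"number"}},"required":["increments"]}

```bash
ls; mkdir -p pics; cat > h.py <<'E'
import numpy as np, cv2
from bench import get_obs, snapshot, get_calibration, sign_off, look_for, spot_point
def cam(n):
    c=get_calibration(n); R=cv2.Rodrigues(np.array(c["rvec"],float))[0]; return np.array(c["K"],float),R,np.array(c["tvec"],float).ravel()
def c2w(n,p,c=None):
    K,R,t=c or cam(n); return R.T@(np.array(p,float)-t)
def px(n,w,c=None):
    K,R,t=c or cam(n); q=K@(R@np.array(w,float)+t); return q[:2]/q[2]
def cloud(n,d,c=None):
    K,R,t=c or cam(n); v,u=np.indices(d.shape); P=np.stack([(u-K[0,2])/K[0,0]*d,(v-K[1,2])/K[1,1]*d,d],-1)
    W=(P-t)@R; W[d<=0]=np.nan; return W
E
python3 - <<'E'
from h import *
o=get_obs();print(o['time'],o['tool_pos'],o['tcp_rot'],o['finger_gap'])
for n in ('scene','top','wrist'):
    im,d=snapshot(n);cv2.imwrite(f'pics/{n}0.png',cv2.resize(im,(800,600)) if n!='wrist' else im)
    np.savez(f'{n}0.npz',im=im,d=d)
    K,R,t=cam(n);print(n,K[0,0],-R.T@t)
    if n=='top':
        for k in ['unit','pack_green1','pack_red','handle','carton','tape_roll','spray_bottle','screw_jar','bracket','scanner']:
            for r in look_for(n,k)[:5]: 
                w=c2w(n,r['centre']);print(k,round(r['p'],2),w.round(),px(n,w).round())
        for k in ['unit','bay1','bay2','handle','pack_green1']:
            for r in spot_point(n,k)[:4]: 
                w=c2w(n,r['centre']);print('S',k,round(r['p'],2),w.round(),px(n,w).round())
E
```

```text
pics
0.0 [185.64460508 622.37656215 230.23465718] [[-9.58315937e-01  2.85710308e-01 -4.30008434e-04]
 [ 2.85710609e-01  9.58314176e-01 -1.84049689e-03]
 [-1.13765756e-04 -1.88663548e-03 -9.99998214e-01]] 0.9956407870492874
scene 483.1182492633143 [1257.46624532 1143.97576081 1024.50170548]
top 414.6841113008081 [ 384.33309741  -45.42544696 1274.70270638]
unit 0.56 [ 617. -163.  149.] [291. 154.]
pack_green1 0.87 [436. 361. 108.] [101. 218.]
pack_green1 0.85 [529. 289. 114.] [128. 185.]
pack_green1 0.71 [355. 256. 109.] [138. 248.]
pack_red 0.97 [550. 411. 116.] [ 84. 177.]
handle 0.86 [615.  50. 143.] [214. 154.]
carton 0.92 [ 402. -478.   78.] [396. 234.]
tape_roll 0.95 [682. 411.  50.] [ 95. 136.]
tape_roll 0.58 [ 618. -168.  151.] [293. 154.]
spray_bottle 0.65 [ 550. -518.  128.] [415. 181.]
screw_jar 0.9 [ 306. -338.   83.] [349. 267.]
bracket 0.62 [ 382. -167.    6.] [287. 239.]
bracket 0.21 [355. 259. 112.] [137. 248.]
scanner 0.61 [359.  72.  41.] [207. 246.]
S unit 0.65 [ 628. -175.   -2.] [290. 160.]
S bay1 0.75 [621. -86. 103.] [262. 155.]
S bay1 0.69 [ 625. -172.  101.] [292. 155.]
S bay1 0.37 [ 624. -173.   -4.] [289. 162.]
S bay2 0.75 [621. -86. 103.] [262. 155.]
S bay2 0.69 [ 625. -172.  101.] [292. 155.]
S bay2 0.37 [ 624. -173.   -4.] [289. 162.]
S handle 0.73 [621.  54. 131.] [212. 153.]
S handle 0.53 [352. 268.   2.] [143. 248.]
S handle 0.4 [ 623. -171.    1.] [288. 162.]
S handle 0.19 [679. 406.   4.] [102. 141.]
S pack_green1 0.84 [439. 369.   0.] [111. 219.]
S pack_green1 0.77 [353. 265.  -1.] [144. 247.]
S pack_green1 0.68 [ 381. -165.   -1.] [286. 240.]
S pack_green1 0.55 [532. 296.   4.] [136. 189.]
wrist 289.87750784911515 [112.55798869 644.46573539 373.57635765]
```

View pics/top0.png

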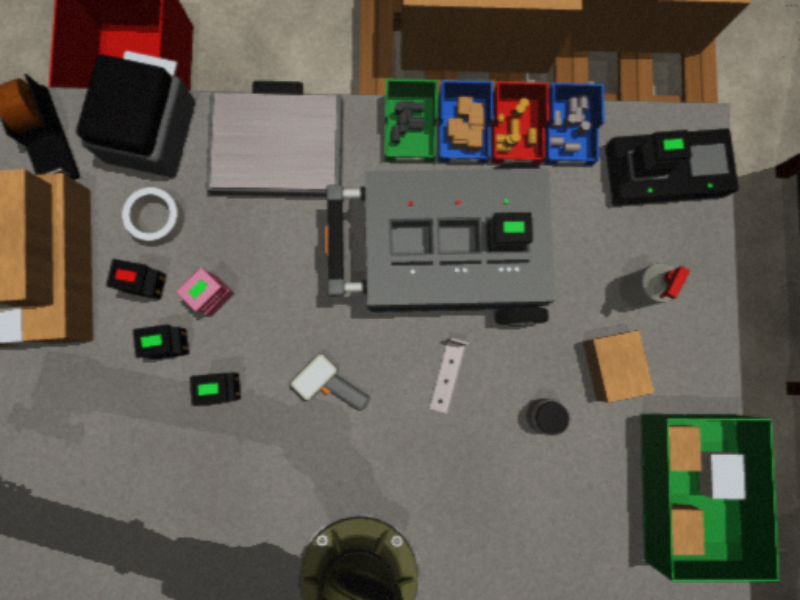

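View pics/scene0.png

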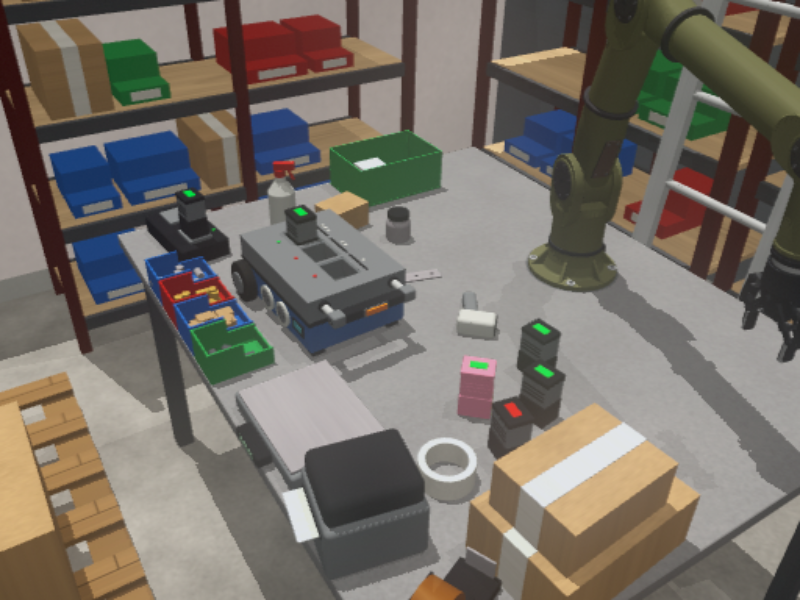

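View pics/wrist0.png

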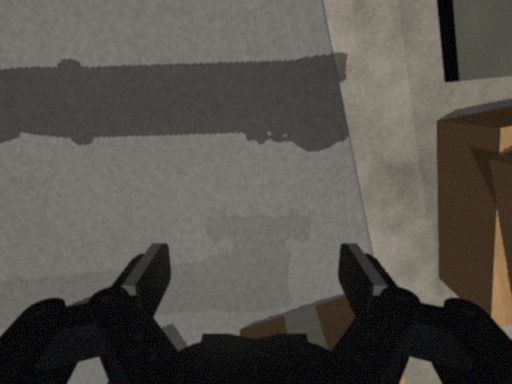

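```bash
python3 - <<'E'
import numpy as np,cv2
z=np.load('top0.npz')['im'][150:280,60:190];cv2.imwrite('pics/crop0.png',cv2.resize(z,(780,600)[:1]*1+(600,) if 0 else (600,600),interpolation=cv2.INTER_CUBIC))
E
```

```text
(no output)
```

View pics/crop0.png

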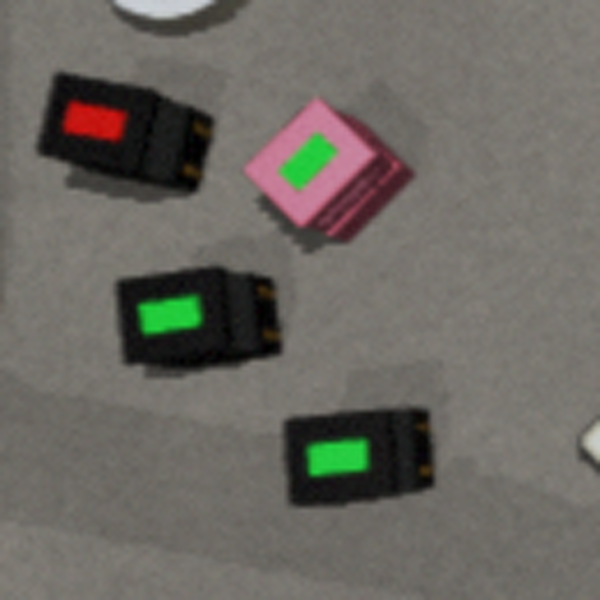

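Top picture (800×600 scale). The true green packs are at (150,341) and (208,388). Possible confusions: the pink look-alike at (203,290), the red pack at (125,275), the pack already in bay 3 at (513,227) and a pack in a charger at (673,145). I choose the two grey/black ones with green lamps; the crop confirms them. Next I measure yaw and obstacle heights.

```bash
python3 - <<'E'
from h import *
d=np.load('top0.npz')['d'];W=cloud('top',d)
def rect(c,r,z0,z1):
    m=(np.hypot(W[...,0]-c[0],W[...,1]-c[1])<r)&(W[...,2]>z0)&(W[...,2]<z1)
    p=W[m];R=cv2.minAreaRect(p[:,:2].astype(np.float32));return len(p),np.median(p[:,2]).round(1),R
for n,c in dict(A=(436,361),B=(355,256),red=(550,411),pink=(529,289),bay3=(617,-255)).items(): print(n,rect(c,55,100,125) if n!='bay3' else rect(c,55,195,225))
m=(W[...,2]>140)&(W[...,2]<160)&(abs(W[...,0]-615)<160)&(W[...,1]<0)&(W[...,1]>-350)
print('unit',cv2.minAreaRect(W[m][:,:2].astype(np.float32)))
m=(W[...,2]>134)&(W[...,2]<150)&(abs(W[...,0]-615)<160)&(W[...,1]<80)&(W[...,1]>25)
print('bar',cv2.minAreaRect(W[m][:,:2].astype(np.float32)),np.median(W[m][:,2]))
m=(W[...,0]>620)&(W[...,0]<760)&(W[...,1]>70)&(W[...,1]<300)&(W[...,2]>15)
print('box',W[m].min(0),W[m].max(0),np.median(W[m],0))
E
```

```text
A (447, np.float64(111.6), ((436.2787170410156, 372.34893798828125), (52.35968780517578, 65.01608276367188), 9.574065208435059))
B (448, np.float64(111.7), ((352.6044006347656, 269.2645568847656), (52.04145812988281, 64.42324829101562), 6.517617225646973))
red (440, np.float64(111.4), ((552.4871215820312, 423.73223876953125), (64.68878936767578, 52.068748474121094), 80.14987182617188))
pink (429, np.float64(111.2), ((530.2245483398438, 294.37017822265625), (52.77027893066406, 63.14970397949219), 45.929969787597656))
bay3 (486, np.float64(211.3), ((629.3909912109375, -254.98960876464844), (51.74860382080078, 64.7313461303711), 1.1523306369781494))
unit ((626.7574462890625, -167.32472229003906), (241.15469360351562, 336.83245849609375), 1.9274425506591797)
bar ((618.1409301757812, 45.41667175292969), (199.8782501220703, 42.020809173583984), 1.1694166660308838) 142.3509225248697
box [729.00862724  71.38512629  15.30072294] [759.97479015 299.98544585  56.61332314] [741.458369   189.1295821   46.79675345]
```

```bash
cat >> h.py <<'E'
from scipy.spatial.transform import Rotation as Ro
def plan(p,yaw,ref=None):
    """yaw: world heading of tool y in deg, tool down"""
    o=get_obs();P=np.array(o['tool_pos']);R=np.array(o['tcp_rot'])
    if ref is not None: P,R=ref
    y=np.radians(yaw);ty=np.array([np.cos(y),np.sin(y),0]);tz=np.array([0,0,-1.]);tx=np.cross(ty,tz)
    T=np.stack([tx,ty,tz],1)
    dp=R.T@(np.array(p)-P);rv=Ro.from_matrix(R.T@T).as_rotvec(degrees=True)
    print('t',round(o['time'],2),'pos',P.round(1),'F',np.round(o['contact_force'],1),'gap',round(o['finger_gap'],3),'-> d',dp.round(1),'rv',rv.round(2))
E
python3 -c "
from h import *
plan((352.6,269.3,230),6.5)"
```

```text
t 0.9 pos [185.8 622.9 231.4] F [-0.7  0.5  0. ] gap 0.997 -> d [-260.9 -291.2    1.4] rv [ 1.000e-02 -0.000e+00  6.689e+01]
```

>>> apply_moves:
  increments: "-261 -291 1.4 0 0 66.9; -261 -291 1.4 0 0 66.9; -261 -291 1.4 0 0 66.9; -261 -291 1.4 0 0 66.9; -261 -291 1.4 0 0 66.9"
  gripper: 100
  squeeze: 40

```text
time: 1.4
tool_pos: [293.2, 395.0, 230.6]
tcp_rot: [[-0.501, 0.865, 0.0], [0.865, 0.501, 0.001], [0.0, 0.001, -1.0]]
contact_force: [0.8, 0.5, 0.2]
finger_gap: 1.0
```

```bash
python3 -c "
from h import *
plan((352.6,269.3,230),6.5)"
```

```text
t 1.4 pos [293.2 395.  230.6] F [0.8 0.5 0.2] gap 1.0 -> d [-138.5  -11.6    0.6] rv [ 0.03 -0.04 23.57]
```

>>> apply_moves:
  increments: "-138.5 -11.6 0.6 0 0 23.6; -138.5 -11.6 0.6 0 0 23.6; -138.5 -11.6 0.6 0 0 23.6; -138.5 -11.6 0.6 0 0 23.6; -138.5 -11.6 0.6 0 0 23.6"

```text
time: 1.9
tool_pos: [353.0, 271.2, 230.3]
tcp_rot: [[-0.117, 0.993, 0.0], [0.993, 0.117, 0.002], [0.001, 0.0, -1.0]]
contact_force: [-0.3, 0.4, -0.0]
finger_gap: 1.001
```

```bash
cat >> h.py <<'E'
def wl(name,c,z0,z1,r=60,cn='wrist'):
    cc=cam(cn);im,d=snapshot(cn);cv2.imwrite(f'pics/{name}.png',im);np.savez(name+'.npz',im=im,d=d)
    W=cloud(cn,d,cc)
    if c is None: return W,im,cc
    m=(np.hypot(W[...,0]-c[0],W[...,1]-c[1])<r)&(W[...,2]>z0)&(W[...,2]<z1)
    p=W[m]
    if len(p)>9: print(len(p),np.median(p[:,2]).round(1),cv2.minAreaRect(p[:,:2].astype(np.float32)))
    return W,im,cc
E
python3 -c "
from h import *
plan((352.6,269.3,230),6.5)
wl('w1',(352,269),100,125)
plan((352.6,269.3,70),6.5)"
```

```text
t 1.9 pos [353.  271.2 230.3] F [-0.3  0.4 -0. ] gap 1.001 -> d [-1.8 -0.6  0.3] rv [ 0.03 -0.08  0.24]
3527 109.6 ((351.85479736328125, 269.08624267578125), (52.03467559814453, 63.430965423583984), 6.6482462882995605)
t 1.95 pos [352.4 272.2 230.1] F [-0.7  0.6 -0.7] gap 1.001 -> d [ -3.   -0.2 160.1] rv [ 0.02 -0.06  0.38]
```

View pics/w1.png

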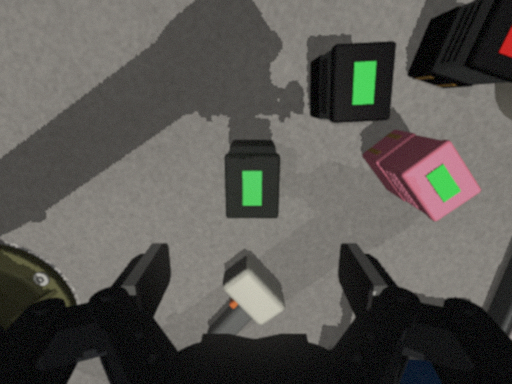

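Wrist picture: target pack at (252,185) with green lamp, grey/black; measured centre agrees with the top camera. Descending.

>>> apply_moves:
  increments: "-2.5 0 50 0 0 0.2; -2.5 0 100 0 0 0.2; -2.5 0 140 0 0 0.2; -2.5 0 160 0 0 0.2; -2.5 0 162 0 0 0.2"

```text
time: 2.45
tool_pos: [350.2, 268.7, 64.8]
tcp_rot: [[-0.119, 0.993, -0.005], [0.993, 0.119, -0.005], [-0.004, -0.005, -1.0]]
contact_force: [0.9, 0.1, -0.2]
finger_gap: 0.999
```

>>> apply_moves:
  increments: "0 0 0 0 0 0; 0 0 0 0 0 0; 0 0 0 0 0 0; 0 0 0 0 0 0; 0 0 0 0 0 0"
  gripper: 0
  squeeze: 50

```text
time: 2.95
tool_pos: [353.4, 270.5, 69.5]
tcp_rot: [[-0.116, 0.993, 0.001], [0.993, 0.116, 0.003], [0.003, 0.002, -1.0]]
contact_force: [-3.1, 0.5, 6.2]
finger_gap: 0.601
```

>>> apply_moves:
  increments: "0 0 -10 0 0 0; 0 0 -50 0 0 0; 0 0 -100 0 0 0; 0 0 -150 0 0 0; 0 0 -180 0 0 0"

```text
time: 3.45
tool_pos: [354.0, 269.2, 252.0]
tcp_rot: [[-0.115, 0.993, 0.004], [0.993, 0.115, 0.003], [0.003, 0.004, -1.0]]
contact_force: [0.4, 1.2, -5.8]
finger_gap: 0.601
```

```bash
python3 -c "
from h import *
plan((625.8,-85,250),1.2)
W,im,cc=wl('w2',None,0,0)
wl('s2',None,0,0,cn='scene')
plan((625.8,-85,250),1.2)
"
```

```text
t 3.45 pos [354.  269.2 252. ] F [ 0.4  1.2 -5.8] gap 0.601 -> d [-383.   229.4    1.8] rv [ 0.23 -0.18  5.38]
t 3.55 pos [355.2 270.4 252.8] F [ 1.   0.6 -5.5] gap 0.602 -> d [-384.1  228.     2.3] rv [ 0.42 -0.36  5.39]
```

View pics/w2.png

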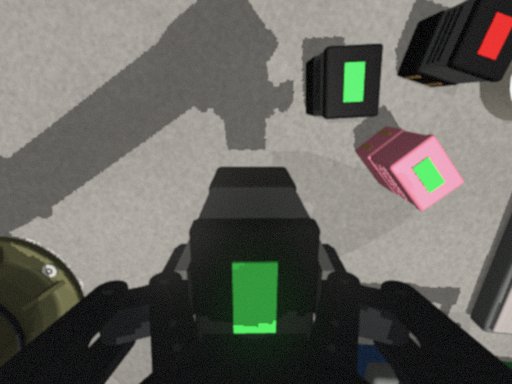

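View pics/s2.png

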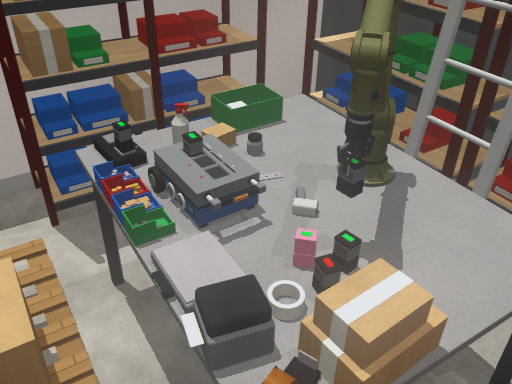

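```bash
python3 - <<'E'
from h import *
d=np.load('top0.npz')['d'];cc=cam('top');K,R,t=cc;W=cloud('top',d,cc)
C=-R.T@t
def plane(u,v,z):
    r=R.T@np.array([(u-K[0,2])/K[0,0],(v-K[1,2])/K[1,1],1.]);s=(z-C[2])/r[2];return (C+s*r)[:2]
v,u=np.indices(d.shape)
G=np.array([[plane(b,a,151.3) for b in range(512)] for a in range(384)])
for n,c in dict(b1=(625.8,-85),b2=(627.6,-170)).items():
  for th in (147,140,125):
    m=(abs(G[...,0]-c[0])<42)&(abs(G[...,1]-c[1])<50)&((W[...,2]<th)|np.isnan(W[...,2]))
    p=G[m];
    # only biggest component
    k,l,s,_=cv2.connectedComponentsWithStats(m.astype(np.uint8));i=1+np.argmax(s[1:,4]);p=G[l==i]
    print(n,th,len(p),cv2.minAreaRect(p.astype(np.float32)),p.mean(0))
m=(abs(G[...,0]-627)<200)&(abs(G[...,1]+167)<260)&(W[...,2]>146)&(W[...,2]<156)
k,l,s,_=cv2.connectedComponentsWithStats(m.astype(np.uint8));i=1+np.argmax(s[1:,4]);m=l==i
p=W[m];print('unit',cv2.minAreaRect(p[:,:2].astype(np.float32)),np.median(p[:,2]))
for a,b in ((560,700),):
  q=p[(p[:,0]>530)&(p[:,0]<720)]
# rows extents
import collections
ys=[];
for row in range(384):
    cols=np.where(m[row])[0]
    if len(cols)>60: ys.append((W[row,cols[0]][1],W[row,cols[-1]][1],W[row,cols[0]][0]))
ys=np.array(ys);print(np.median(ys,0),len(ys));cy=(ys[:,0]+ys[:,1])/2;print(np.median(cy))
xs=[]
for col in range(512):
    r=np.where(m[:,col])[0]
    if len(r)>40: xs.append((W[r[0],col][0],W[r[-1],col][0],W[r[0],col][1]))
xs=np.array(xs);print(np.median(xs,0));cx=(xs[:,0]+xs[:,1])/2;f=np.polyfit(xs[:,2],cx,1);print('axis slope deg',np.degrees(f[0]),'x at y=-170',np.polyval(f,-170), 'at -85',np.polyval(f,-85))
E
```

```text
b1 147 538 ((624.0977172851562, -84.837890625), (61.68992233276367, 74.61683654785156), 0.9342184662818909) [623.1271568  -84.75043126]
b1 140 504 ((622.694580078125, -84.79679870605469), (53.308006286621094, 69.05229187011719), 0.9382993578910828) [622.43038525 -84.47592028]
b1 125 463 ((621.2852783203125, -84.81988525390625), (50.48896408081055, 69.05229187011719), 0.9382995367050171) [620.91642633 -84.02712011]
b2 147 533 ((626.958984375, -170.37301635742188), (59.0328483581543, 74.80492401123047), 0.9382809400558472) [ 626.03245978 -168.96733734]
b2 140 495 ((625.5480346679688, -169.18807983398438), (56.2499885559082, 67.29571533203125), 0.9382809996604919) [ 624.81456863 -168.74387621]
b2 125 451 ((623.4833984375, -167.7471923828125), (53.184852600097656, 66.60123443603516), 3.485011339187622) [ 623.16282454 -167.47274062]
unit ((627.17626953125, -170.2636260986328), (241.0164794921875, 331.08050537109375), 2.070162534713745) 151.4815749738772
[  -6.87618663 -334.32875137  594.51042028] 65
-170.8171868842694
[ 744.51245143  508.65469267 -168.85138814]
axis slope deg -1.3652610493371566 x at y=-170 626.5065603701765 at -85 624.4811548310624
```

```bash
python3 - <<'E'
from h import *
o=get_obs();P=np.array(o['tool_pos']);R=np.array(o['tcp_rot'])
d=np.load('w2.npz')['d'];W=cloud('wrist',d)
T=(W-P)@R   # tool coords
m=(abs(T[...,0])<60)&(abs(T[...,1])<24)&(T[...,2]>-80)&(T[...,2]<80)
v,u=np.where(m)
p=T[m]; 
top=p[(p[:,2]<-33)&(p[:,2]>-60)]
print('top z',np.median(top[:,2]),len(top)); 
for pc in (90,99,100): print(pc,np.percentile(top[:,0],pc))
q=p[abs(p[:,1])<15]
for z in range(-60,75,10):
    s=q[(q[:,2]>=z)&(q[:,2]<z+10)]
    if len(s): print(z,len(s),s[:,0].min().round(1),s[:,0].max().round(1))
t2=T[(abs(T[...,2]+40)<8)&(abs(T[...,0])<60)&(abs(T[...,1])<40)];print(t2[:,1].min(),t2[:,1].max())
E
```

```text
top z -40.535104918971186 13555
90 28.381881938127528
99 30.317935953725392
100 30.98098999977802
-50 6642 -22.9 30.2
-40 1979 -23.4 31.0
-30 528 28.3 29.7
-20 488 28.3 29.7
-10 380 28.5 29.7
0 324 28.5 29.6
10 214 28.3 30.2
20 361 27.9 30.7
30 184 29.7 30.5
40 166 29.7 30.5
50 143 29.8 30.4
60 86 29.8 30.4
-39.933755928758465 39.996443971631145
```

```bash
python3 -c "
from h import *
plan((625,-84,255),1.3)
"
```

```text
t 3.55 pos [355.2 270.4 252.8] F [ 1.   0.6 -5.5] gap 0.602 -> d [-383.   227.4   -2.7] rv [ 0.42 -0.36  5.29]
```

>>> apply_moves:
  increments: "-383 228 -4 0 0 5.3; -383 228 -4 0 0 5.3; -383 228 -4 0 0 5.3; -383 228 -4 0 0 5.3; -383 228 -4 0 0 5.3"

```text
time: 4.05
tool_pos: [504.3, 68.1, 247.9]
tcp_rot: [[-0.023, 1.0, -0.003], [1.0, 0.023, -0.001], [-0.001, -0.003, -1.0]]
contact_force: [1.1, 1.0, -4.5]
finger_gap: 0.603
```

```bash
python3 -c "
from h import *
plan((625,-84,255),1.3)
"
```

```text
t 4.05 pos [504.3  68.1 247.9] F [ 1.1  1.  -4.5] gap 0.603 -> d [-154.9  117.1   -7.3] rv [-0.16  0.05  0.02]
```

>>> apply_moves:
  increments: "-60 45 -5 0 0 0; -100 75 -5 0 0 0; -130 98 -5 0 0 0; -150 113 -5 0 0 0; -155 117 -5 0 0 0"

```text
time: 4.55
tool_pos: [625.3, -88.5, 252.0]
tcp_rot: [[-0.015, 1.0, -0.004], [1.0, 0.015, -0.006], [-0.006, -0.004, -1.0]]
contact_force: [-1.0, -1.1, -6.2]
finger_gap: 0.6
```

>>> apply_moves:
  increments: "0 0 0 0 0 0; 0 0 0 0 0 0; 0 0 0 0 0 0"

```text
time: 4.85
tool_pos: [624.6, -79.7, 254.3]
tcp_rot: [[-0.026, 1.0, -0.001], [1.0, 0.026, 0.002], [0.002, -0.001, -1.0]]
contact_force: [0.0, -0.3, -5.6]
finger_gap: 0.599
```

```bash
python3 - <<'E'
from h import *
plan((625,-84,210),1.3)
W,im,cc=wl('w3',None,0,0)
o=get_obs();P=np.array(o['tool_pos']);R=np.array(o['tcp_rot']);T=(W-P)@R
m=(abs(T[...,0])<60)&(abs(T[...,1])<15)&(T[...,2]>-60)&(T[...,2]<80)
p=T[m];print('edge',np.percentile(p[p[:,2]<-33][:,0],[99,100]))
Wt,im,cc=wl('t3',None,0,0,cn='top'); wl('s3',None,0,0,cn='scene')
# held pack top from the top camera
m=(abs(Wt[...,0]-625)<70)&(abs(Wt[...,1]+84)<70)&(Wt[...,2]>275)&(Wt[...,2]<300)
print(m.sum());
plan((625,-84,210),1.3)
E
```

```text
t 4.85 pos [624.6 -79.7 254.3] F [ 0.  -0.3 -5.6] gap 0.599 -> d [-4.4  0.4 44.3] rv [-0.08 -0.09  0.17]
edge [30.4131351 30.9863243]
0
t 5.0 pos [625.1 -80.4 255.2] F [ 0.2 -0.3 -5.1] gap 0.604 -> d [-3.7 -0.2 45.2] rv [ 0.02 -0.06  0.14]
```

View pics/w3.png

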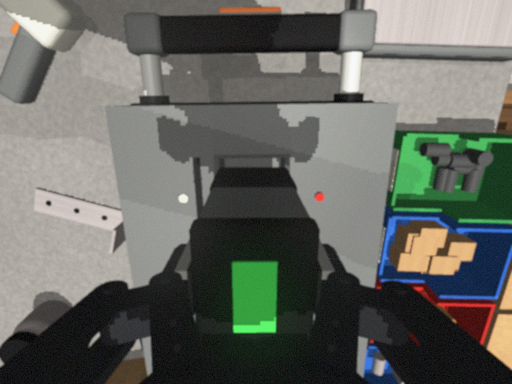

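View pics/t3.png

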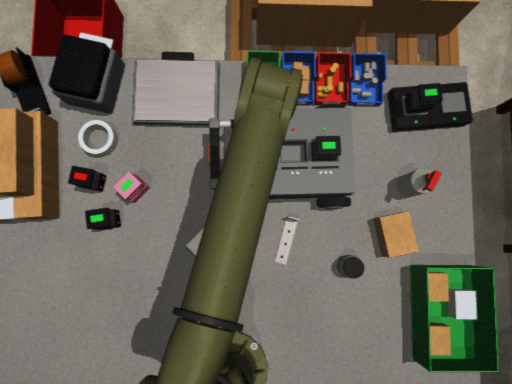

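View pics/s3.png

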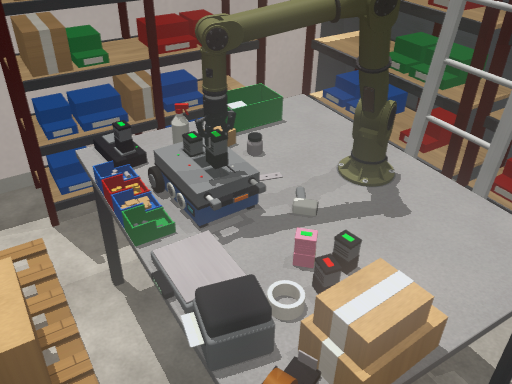

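Wrist view: the pack is held upright over bay 1 (one pip at (183,198), bay rim at (253,158)). Cross-checking the unit's edges in the wrist frame before lowering.

```bash
python3 - <<'E'
from h import *
d=np.load('w3.npz')['d'];im=np.load('w3.npz')['im'];cc=cam('wrist');W=cloud('wrist',d,cc)
m=(W[...,2]>143)&(W[...,2]<156)&(W[...,1]>-130)&(W[...,1]<5)&(abs(W[...,0]-627)<130)
print(np.median(W[m],0))
for r in (110,120,130,150,180,200):
    c=np.where(m[r])[0];a,b=W[r,c[0]],W[r,c[-1]];print(r,a.round(1),b.round(1),((a+b)/2).round(1))
for c in (150,180,330,370):
    r=np.where(m[:,c])[0];print(c,W[r[0],c].round(1))
# bay rim along columns
for c in (240,250,260,270):
    print(c,[(r,W[r,c].round(1).tolist()) for r in range(146,172,3)])
for b,z in ((im,0),):
    w=np.all(im[150:240,150:230]>200,-1);rr,c2=np.where(w);r,c=rr.mean()+150,c2.mean()+150;print('pip',c,r,W[int(round(r)),int(round(c))])
E
```

```text
[625.13933523 -48.96979859 150.39078855]
110 [502.5 -15.  151.4] [740.7  -8.8 150.9] [621.6 -11.9 151.2]
120 [501.  -23.2 148.6] [741.3 -16.8 150.8] [621.2 -20.  149.7]
130 [502.9 -31.1 151.2] [740.9 -24.9 151.3] [621.9 -28.  151.2]
150 [503.  -48.  150.4] [742.4 -41.8 150.5] [622.7 -44.9 150.5]
180 [504.3 -74.5 150.6] [742.7 -68.  151.8] [623.5 -71.3 151.2]
200 [504.8 -93.2 150.4] [743.3 -86.8 151.3] [624.  -90.  150.9]
150 [536.6  -2.3 143.2]
180 [562.9  -9.5 150. ]
330 [684.9  -4.8 152.2]
370 [720.4  -3.1 144. ]
240 [(146, [612.3, -41.8, 149.8]), (149, [612.4, -44.3, 150.3]), (152, [612.4, -46.8, 150.8]), (155, [612.4, -49.7, 149.3]), (158, [610.4, -61.6, 101.1]), (161, [610.3, -65.1, 99.6]), (164, [610.4, -68.1, 100.5]), (167, [614.3, -51.0, 190.3]), (170, [614.7, -50.8, 200.6])]
250 [(146, [620.9, -41.6, 150.1]), (149, [620.9, -44.0, 151.0]), (152, [621.0, -46.6, 150.8]), (155, [621.0, -49.6, 148.4]), (158, [620.7, -61.6, 99.8]), (161, [620.8, -64.7, 100.3]), (164, [620.8, -67.9, 100.1]), (167, [621.6, -50.8, 190.5]), (170, [621.7, -50.9, 199.6])]
260 [(146, [629.4, -41.3, 150.3]), (149, [629.5, -44.0, 149.6]), (152, [629.6, -46.5, 150.3]), (155, [629.7, -49.4, 148.3]), (158, [631.1, -61.2, 100.6]), (161, [631.1, -64.3, 100.9]), (164, [631.3, -67.7, 99.7]), (167, [628.9, -51.0, 188.7]), (170, [628.7, -50.6, 200.0])]
270 [(146, [637.8, -40.9, 151.8]), (149, [638.0, -43.7, 149.9]), (152, [638.0, -46.0, 151.9]), (155, [638.4, -49.3, 147.9]), (158, [641.4, -61.0, 100.2]), (161, [641.6, -64.1, 100.4]), (164, [641.8, -67.6, 99.1]), (167, [636.2, -50.4, 190.6]), (170, [635.7, -50.6, 199.5])]
pip 182.89830508474577 198.3728813559322 [562.36167327 -88.83189266 153.32391358]
```

>>> apply_moves:
  increments: "-3.5 -0.4 0 0 0 0.2; -3.5 -0.4 10 0 0 0.2; -3.5 -0.4 20 0 0 0.2; -3.5 -0.4 25 0 0 0.2; -3.5 -0.4 25 0 0 0.2"

```text
time: 5.5
tool_pos: [624.2, -85.0, 228.3]
tcp_rot: [[-0.02, 1.0, -0.003], [1.0, 0.02, 0.0], [0.0, -0.003, -1.0]]
contact_force: [0.6, 0.3, -5.1]
finger_gap: 0.607
```

```bash
python3 -c "
from h import *
plan((624.6,-84,210),1.4)
W,im,cc=wl('w4',None,0,0)
for c in (245,255,265):
    print(c,[(r,W[r,c].round(0).tolist()[1:]) for r in range(100,200,1) if 1 and abs(W[r,c][2]-W[r-1,c][2])>4])
plan((624.6,-84,210),1.4)
"
```

```text
t 5.5 pos [624.2 -85.  228.3] F [ 0.6  0.3 -5.1] gap 0.607 -> d [ 0.9  0.5 18.3] rv [-0.16 -0.02 -0.27]
245 [(157, [-60.0, 99.0]), (167, [-56.0, 163.0]), (168, [-55.0, 168.0]), (174, [-55.0, 185.0]), (199, [-56.0, 234.0])]
255 [(157, [-60.0, 101.0]), (167, [-55.0, 163.0]), (169, [-55.0, 171.0]), (171, [-55.0, 177.0]), (187, [-56.0, 212.0])]
265 [(157, [-60.0, 100.0]), (167, [-55.0, 163.0]), (171, [-55.0, 176.0]), (178, [-55.0, 196.0]), (187, [-56.0, 213.0])]
t 5.55 pos [624.6 -85.1 229.2] F [-0.4 -0.2 -5. ] gap 0.602 -> d [ 1.1  0.  19.2] rv [-0.09 -0.01 -0.27]
```

View pics/w4.png

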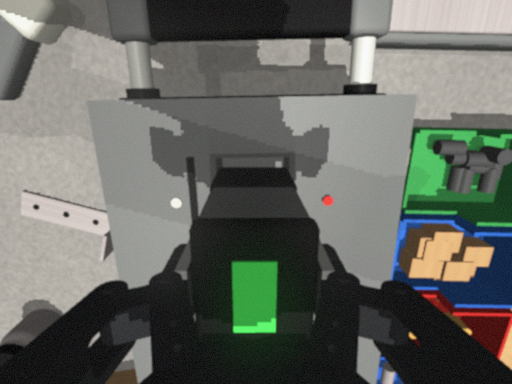

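>>> apply_moves:
  increments: "1 0 10 0 0 -0.2; 1 0 20 0 0 -0.2; 1 0 30 0 0 -0.2; 1 0 35 0 0 -0.2; 1 0 35 0 0 -0.2"

```text
time: 6.05
tool_pos: [624.3, -84.1, 193.7]
tcp_rot: [[-0.023, 1.0, -0.002], [1.0, 0.023, 0.0], [0.0, -0.002, -1.0]]
contact_force: [-0.4, 0.0, -4.5]
finger_gap: 0.607
```

Inside the bay with no side force. Going to the floor.

>>> apply_moves:
  increments: "0 0 8 0 0 0; 0 0 15 0 0 0; 0 0 20 0 0 0; 0 0 24 0 0 0; 0 0 25 0 0 0"

```text
time: 6.55
tool_pos: [624.9, -84.4, 170.0]
tcp_rot: [[-0.023, 1.0, -0.0], [1.0, 0.023, 0.0], [0.0, -0.0, -1.0]]
contact_force: [-1.5, 0.0, -1.6]
finger_gap: 0.602
```

>>> apply_moves:
  increments: "0 0 1 0 0 0; 0 0 1 0 0 0"

```text
time: 6.75
tool_pos: [625.0, -84.4, 169.9]
tcp_rot: [[-0.023, 1.0, 0.0], [1.0, 0.023, 0.0], [0.0, 0.0, -1.0]]
contact_force: [-2.4, 0.3, -0.2]
finger_gap: 0.599
```

>>> apply_moves:
  increments: "0 0 0 0 0 0; 0 0 0 0 0 0; 0 0 0 0 0 0; 0 0 0 0 0 0; 0 0 0 0 0 0"
  gripper: 100

```text
time: 7.25
tool_pos: [625.2, -84.3, 169.2]
tcp_rot: [[-0.023, 1.0, 0.001], [1.0, 0.023, 0.0], [0.0, 0.001, -1.0]]
contact_force: [0.2, 0.1, 0.0]
finger_gap: 0.999
```

>>> apply_moves:
  increments: "0 0 -5 0 0 0; 0 0 -20 0 0 0; 0 0 -50 0 0 0; 0 0 -80 0 0 0; 0 0 -90 0 0 0"

```text
time: 7.75
tool_pos: [626.7, -85.0, 264.0]
tcp_rot: [[-0.023, 1.0, 0.007], [1.0, 0.023, -0.0], [-0.0, 0.007, -1.0]]
contact_force: [0.6, -1.3, -0.0]
finger_gap: 0.997
```

```bash
python3 -c "
from h import *
wl('w5',(625,-85),195,225)
plan((436,370,260),9.6)
"
```

```text
5836 209.6 ((624.6320190429688, -86.18641662597656), (52.10639572143555, 63.44999694824219), 1.3972042798995972)
t 7.8 pos [626.8 -85.  264.1] F [0.3 0.2 0.9] gap 1.0 -> d [ 459.2 -180.4    2.7] rv [ 0.4   0.04 -8.29]
```

View pics/w5.png

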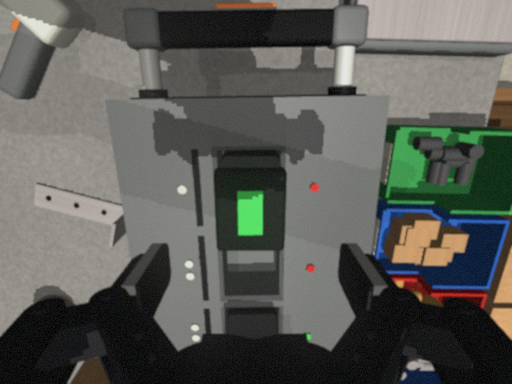

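Pack seated in bay 1 (image (250,205), top 209.6 mm). Bay 2 is still empty at (250,275). Next is the second green pack.

>>> apply_moves:
  increments: "459 -180 2 0 0 -8.3; 459 -180 2 0 0 -8.3; 459 -180 2 0 0 -8.3; 459 -180 2 0 0 -8.3; 459 -180 2 0 0 -8.3"

```text
time: 8.3
tool_pos: [526.9, 147.9, 257.7]
tcp_rot: [[-0.167, 0.986, -0.0], [0.986, 0.167, 0.0], [0.0, -0.0, -1.0]]
contact_force: [1.1, -0.3, 0.3]
finger_gap: 0.998
```

```bash
python3 -c "
from h import *
plan((436,371.5,240),9.6)
"
```

```text
t 8.3 pos [526.9 147.9 257.7] F [ 1.1 -0.3  0.3] gap 0.998 -> d [235.7 -52.3  17.7] rv [-0.02 -0.01  0.02]
```

>>> apply_moves:
  increments: "50 -11 4 0 0 0; 100 -22 8 0 0 0; 150 -33 12 0 0 0; 195 -43 15 0 0 0; 225 -50 17 0 0 0"

```text
time: 8.8
tool_pos: [438.2, 363.7, 240.0]
tcp_rot: [[-0.172, 0.985, -0.002], [0.985, 0.172, 0.0], [0.001, -0.002, -1.0]]
contact_force: [0.8, -0.4, -0.6]
finger_gap: 0.998
```

>>> apply_moves:
  increments: "5 -2 0 0 0 0; 5 -2 0 0 0 0; 5 -2 0 0 0 0; 5 -2 0 0 0 0"

```text
time: 9.2
tool_pos: [439.9, 362.3, 241.2]
tcp_rot: [[-0.164, 0.986, 0.001], [0.986, 0.164, -0.0], [-0.0, 0.0, -1.0]]
contact_force: [-0.0, 0.7, 0.1]
finger_gap: 1.0
```

```bash
python3 -c "
from h import *
plan((436,371.5,68),9.6)
wl('w6',(436,371),100,125,50)
plan((436,371.5,68),9.6)
"
```

```text
t 9.2 pos [439.9 362.3 241.2] F [-0.   0.7  0.1] gap 1.0 -> d [  9.7  -2.5 173.2] rv [ 0.03  0.02 -0.17]
3427 109.5 ((435.3508605957031, 372.2583923339844), (52.102989196777344, 64.21749114990234), 9.614476203918457)
t 9.25 pos [439.8 362.6 241.3] F [ 0.2 -0.5  0.2] gap 0.997 -> d [  9.5  -2.4 173.3] rv [ 0.03  0.01 -0.16]
```

View pics/w6.png

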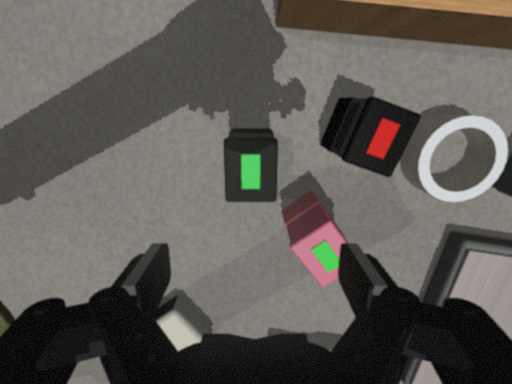

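Target at image (250,170), grey/black, green lamp. The red pack (383,138) and the pink one (318,240) are clear of the fingers.

>>> apply_moves:
  increments: "10 -2.6 40 0 0 0; 10 -2.6 90 0 0 0; 10 -2.6 135 0 0 0; 10 -2.6 165 0 0 0; 10 -2.6 172 0 0 0"

```text
time: 9.75
tool_pos: [432.9, 370.7, 65.4]
tcp_rot: [[-0.165, 0.986, -0.004], [0.986, 0.165, -0.005], [-0.005, -0.005, -1.0]]
contact_force: [-0.5, -0.2, 0.7]
finger_gap: 0.999
```

>>> apply_moves:
  increments: "0 0 0 0 0 0; 0 0 0 0 0 0; 0 0 0 0 0 0"

```text
time: 10.05
tool_pos: [435.9, 374.8, 71.5]
tcp_rot: [[-0.167, 0.986, 0.003], [0.986, 0.167, 0.003], [0.003, 0.003, -1.0]]
contact_force: [0.6, 0.6, -0.4]
finger_gap: 0.999
```

```bash
python3 -c "
from h import *
plan((435.6,372.3,69),9.6)
"
```

```text
t 10.05 pos [435.9 374.8  71.5] F [ 0.6  0.6 -0.4] gap 0.999 -> d [-2.4 -0.7  2.4] rv [ 0.19 -0.15  0.  ]
```

>>> apply_moves:
  increments: "-2.2 -0.4 1.5 0 0 0; -2.2 -0.4 1.5 0 0 0; -2.2 -0.4 1.5 0 0 0"

```text
time: 10.35
tool_pos: [434.5, 371.6, 68.0]
tcp_rot: [[-0.167, 0.986, 0.0], [0.986, 0.167, 0.001], [0.001, 0.001, -1.0]]
contact_force: [-0.7, -0.6, -0.1]
finger_gap: 0.997
```

>>> apply_moves:
  increments: "0 0 0 0 0 0; 0 0 0 0 0 0; 0 0 0 0 0 0; 0 0 0 0 0 0; 0 0 0 0 0 0"
  gripper: 0

```text
time: 10.85
tool_pos: [434.7, 371.7, 67.8]
tcp_rot: [[-0.167, 0.986, 0.001], [0.986, 0.167, 0.0], [0.0, 0.001, -1.0]]
contact_force: [1.3, -0.4, 0.7]
finger_gap: 0.603
```

>>> apply_moves:
  increments: "0 0 -10 0 0 0; 0 0 -50 0 0 0; 0 0 -100 0 0 0; 0 0 -150 0 0 0; 0 0 -195 0 0 0"

```text
time: 11.35
tool_pos: [433.8, 370.9, 264.6]
tcp_rot: [[-0.167, 0.986, -0.001], [0.986, 0.167, -0.0], [-0.0, -0.001, -1.0]]
contact_force: [1.3, 1.8, -4.1]
finger_gap: 0.605
```

>>> apply_moves:
  increments: "0 0 -25 0 0 0; 0 0 -25 0 0 0"

```text
time: 11.55
tool_pos: [435.7, 372.4, 291.8]
tcp_rot: [[-0.167, 0.986, 0.005], [0.986, 0.167, 0.005], [0.004, 0.006, -1.0]]
contact_force: [0.5, 0.7, -5.3]
finger_gap: 0.603
```

```bash
cat >> h.py <<'E'
def held(name):
    W,im,cc=wl(name,None,0,0)
    o=get_obs();P=np.array(o['tool_pos']);R=np.array(o['tcp_rot']);T=(W-P)@R
    m=(abs(T[...,0])<60)&(abs(T[...,1])<15)&(T[...,2]>-60)&(T[...,2]<80);p=T[m];t=p[(p[:,2]<-33)&(p[:,2]>-50)]
    print('top z',np.median(t[:,2]).round(1),'edge',np.percentile(t[:,0],[99,100]).round(1))
E
python3 -c "
from h import *
held('w7')
plan((627,-169.2,290),1.4)
"
```

```text
top z -45.5 edge [33.  33.6]
t 11.6 pos [434.6 371.6 288.5] F [-0.3 -0.1 -5.6] gap 0.605 -> d [-565.4   99.3   -2.2] rv [ 0.08 -0.09  8.22]
```

>>> apply_moves:
  increments: "-565 99 -26 0 0 8.2; -565 99 -26 0 0 8.2; -565 99 -26 0 0 8.2; -565 99 -26 0 0 8.2; -565 99 -26 0 0 8.2"

```text
time: 12.1
tool_pos: [516.6, 133.9, 295.6]
tcp_rot: [[-0.025, 1.0, -0.005], [1.0, 0.025, -0.002], [-0.002, -0.005, -1.0]]
contact_force: [2.1, 0.8, -4.0]
finger_gap: 0.601
```

```bash
python3 -c "
from h import *
plan((627,-169.2,312),1.4)
"
```

```text
t 12.1 pos [516.6 133.9 295.6] F [ 2.1  0.8 -4. ] gap 0.601 -> d [-305.8  102.6  -16.3] rv [-0.28  0.11  0.05]
```

>>> apply_moves:
  increments: "-48 16 -16 0 0 0; -95 32 -18 0 0 0; -142 47 -18 0 0 0; -188 63 -18 0 0 0; -230 77 -18 0 0 0"

```text
time: 12.6
tool_pos: [599.6, -94.1, 313.6]
tcp_rot: [[-0.024, 1.0, -0.005], [1.0, 0.024, -0.0], [-0.0, -0.005, -1.0]]
contact_force: [-0.2, 1.0, -3.5]
finger_gap: 0.606
```

>>> apply_moves:
  increments: "-35 12 0 0 0 0; -60 20 0 0 0 0; -70 24 0 0 0 0; -72 25 0 0 0 0; -72 25 0 0 0 0"

```text
time: 13.1
tool_pos: [627.1, -161.7, 315.2]
tcp_rot: [[-0.026, 1.0, -0.003], [1.0, 0.026, 0.002], [0.002, -0.003, -1.0]]
contact_force: [0.7, 0.5, -4.1]
finger_gap: 0.601
```

>>> apply_moves:
  increments: "0 0 0 0 0 0; 0 0 0 0 0 0; 0 0 0 0 0 0"

```text
time: 13.4
tool_pos: [627.6, -161.9, 317.1]
tcp_rot: [[-0.027, 1.0, 0.0], [1.0, 0.027, 0.001], [0.001, 0.0, -1.0]]
contact_force: [0.2, -0.4, -3.5]
finger_gap: 0.599
```

```bash
python3 -c "
from h import *
plan((627,-169.2,240),1.4)
held('w8')
d=np.load('w8.npz')['d'];W=cloud('wrist',d)
m=(abs(W[...,0]-626)<40)&(abs(W[...,1]+86)<45)&(W[...,2]>200)&(W[...,2]<218);p=W[m];print(cv2.minAreaRect(p[:,:2].astype('f')),np.median(p[:,2]))
plan((627,-169.2,240),1.4)
"
```

```text
t 13.4 pos [ 627.6 -161.9  317.1] F [ 0.2 -0.4 -3.5] gap 0.599 -> d [-7.4 -0.8 77.1] rv [ 0.03 -0.04  0.13]
top z -42.1 edge [32.8 33.3]
((624.6986694335938, -87.17809295654297), (52.03980255126953, 64.00753021240234), 1.373345971107483) 209.59471167580364
t 13.45 pos [ 627.6 -162.1  317.2] F [ 0.7  0.6 -4.2] gap 0.603 -> d [-7.1 -0.8 77.1] rv [ 0.03 -0.04  0.11]
```

View pics/w8.png

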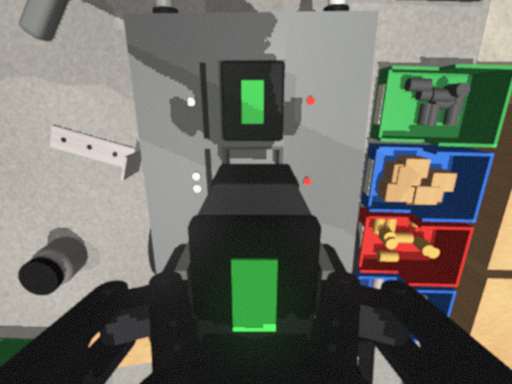

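>>> apply_moves:
  increments: "-8.5 -0.6 20 0 0 0; -8.5 -0.6 40 0 0 0; -8.5 -0.6 60 0 0 0; -8.5 -0.6 75 0 0 0; -8.5 -0.6 80 0 0 0"

```text
time: 13.95
tool_pos: [626.4, -170.9, 235.1]
tcp_rot: [[-0.025, 1.0, -0.003], [1.0, 0.025, 0.001], [0.001, -0.002, -1.0]]
contact_force: [0.2, 0.5, -5.3]
finger_gap: 0.603
```

>>> apply_moves:
  increments: "0 0 4 0 0 0; 0 0 7 0 0 0; 0 0 7 0 0 0; 0 0 7 0 0 0"

```text
time: 14.35
tool_pos: [627.5, -171.8, 230.6]
tcp_rot: [[-0.025, 1.0, 0.001], [1.0, 0.025, -0.0], [-0.0, 0.001, -1.0]]
contact_force: [0.0, 0.2, -4.1]
finger_gap: 0.604
```

```bash
python3 -c "
from h import *
plan((627,-171,210),1.4)
held('w9')
d=np.load('w9.npz')['d'];W=cloud('wrist',d)
for c in (245,255,265):
    print(c,[(r,W[r,c].round(0).tolist()[1:]) for r in range(60,230) if abs(W[r,c][2]-W[r-1,c][2])>4])
plan((627,-171,210),1.4)
"
```

```text
t 14.35 pos [ 627.5 -171.8  230.6] F [ 0.   0.2 -4.1] gap 0.604 -> d [ 0.8 -0.5 20.6] rv [0.07 0.01 0.03]
top z -42.1 edge [32.5 33.2]
245 [(143, [-127.0, 150.0]), (154, [-145.0, 101.0]), (163, [-139.0, 167.0]), (167, [-139.0, 181.0]), (171, [-139.0, 191.0]), (184, [-141.0, 217.0]), (214, [-140.0, 264.0])]
255 [(143, [-127.0, 150.0]), (154, [-145.0, 99.0]), (163, [-139.0, 165.0]), (164, [-139.0, 169.0]), (184, [-140.0, 217.0])]
265 [(143, [-127.0, 149.0]), (154, [-145.0, 99.0]), (163, [-139.0, 166.0]), (165, [-139.0, 174.0]), (170, [-139.0, 189.0]), (184, [-141.0, 216.0])]
t 14.4 pos [ 627.4 -171.8  230.6] F [-0.3  0.5 -4.7] gap 0.603 -> d [ 0.9 -0.4 20.6] rv [0.06 0.01 0.03]
```

View pics/w9.png

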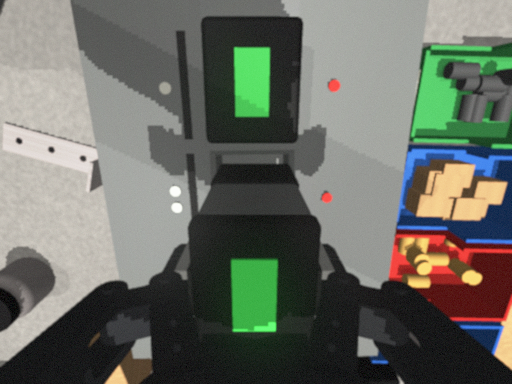

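Pack A is aligned with bay 2 (rim columns 217–293, pack foot 213–297, two pips at (176,198)). Lowering.

>>> apply_moves:
  increments: "0.5 -0.3 10 0 0 0; 0.5 -0.3 20 0 0 0; 0.5 -0.3 30 0 0 0; 0.5 -0.3 36 0 0 0; 0.5 -0.3 37 0 0 0"

```text
time: 14.9
tool_pos: [626.0, -170.9, 191.3]
tcp_rot: [[-0.025, 1.0, -0.002], [1.0, 0.025, 0.0], [0.0, -0.002, -1.0]]
contact_force: [0.1, -1.0, -4.6]
finger_gap: 0.601
```

>>> apply_moves:
  increments: "0 0 8 0 0 0; 0 0 15 0 0 0; 0 0 20 0 0 0; 0 0 24 0 0 0; 0 0 25 0 0 0"

```text
time: 15.4
tool_pos: [626.8, -171.1, 167.9]
tcp_rot: [[-0.025, 1.0, -0.0], [1.0, 0.025, 0.0], [0.0, -0.0, -1.0]]
contact_force: [-0.8, 0.8, -0.5]
finger_gap: 0.606
```

>>> apply_moves:
  increments: "0 0 0.8 0 0 0; 0 0 0.8 0 0 0"

```text
time: 15.6
tool_pos: [626.8, -171.1, 167.9]
tcp_rot: [[-0.025, 1.0, 0.0], [1.0, 0.025, 0.001], [0.001, 0.0, -1.0]]
contact_force: [-2.0, 1.3, 1.0]
finger_gap: 0.606
```

>>> apply_moves:
  increments: "0 0 0 0 0 0; 0 0 0 0 0 0; 0 0 0 0 0 0; 0 0 0 0 0 0; 0 0 0 0 0 0"
  gripper: 100

```text
time: 16.1
tool_pos: [626.9, -171.3, 167.2]
tcp_rot: [[-0.025, 1.0, 0.0], [1.0, 0.025, -0.0], [-0.0, 0.0, -1.0]]
contact_force: [0.1, 0.3, 0.7]
finger_gap: 1.0
```

>>> apply_moves:
  increments: "0 0 -5 0 0 0; 0 0 -25 0 0 0; 0 0 -70 0 0 0; 0 0 -115 0 0 0; 0 0 -120 0 0 0"

```text
time: 16.6
tool_pos: [629.1, -172.8, 294.1]
tcp_rot: [[-0.025, 1.0, 0.01], [1.0, 0.025, -0.002], [-0.003, 0.01, -1.0]]
contact_force: [0.1, -1.3, -0.1]
finger_gap: 1.002
```

```bash
python3 -c "
from h import *
W,im,cc=wl('w10',(626.5,-171),195,225,45)
m=(abs(W[...,0]-626)<40)&(abs(W[...,1]+86)<42)&(W[...,2]>200)&(W[...,2]<218);p=W[m];print(cv2.minAreaRect(p[:,:2].astype('f')),np.median(p[:,2]))
o=get_obs();print(o['joints'])
plan((622,52,250),91.4)
"
```

```text
4641 209.6 ((627.734375, -169.60311889648438), (52.13192367553711, 63.3089599609375), 1.3408787250518799)
((624.5691528320312, -86.5294418334961), (52.18736267089844, 63.99938201904297), 1.4882370233535767) 209.59039567760155
[-0.36096409  0.36460039  0.79107097  1.38383312 -0.25880081  1.49036322
  0.43992374]
t 16.65 pos [ 628.5 -172.4  292. ] F [-0.1  0.1  0.3] gap 0.997 -> d [224.6  -1.3  41.6] rv [  0.27   0.42 -89.99]
```

View pics/w10.png

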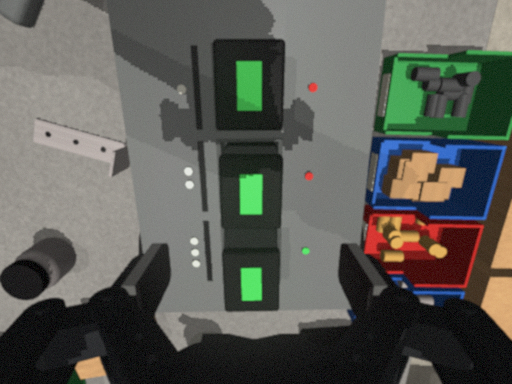

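Both green packs are seated (tops 209.6 mm, centres (624.6,-86.5) and (627.7,-169.6)). Image: bay 1 (250,85), bay 2 (250,187). Now the handle.

>>> apply_moves:
  increments: "225 -1 30 0 0 -90; 225 -1 30 0 0 -90; 225 -1 30 0 0 -90; 225 -1 30 0 0 -90; 225 -1 30 0 0 -90"

```text
time: 17.15
tool_pos: [618.7, 60.2, 254.9]
tcp_rot: [[-0.709, 0.705, -0.003], [0.705, 0.709, 0.002], [0.004, -0.001, -1.0]]
contact_force: [0.8, 0.0, -0.8]
finger_gap: 1.001
```

```bash
python3 -c "
from h import *
plan((622,52,250),91.4)
print(get_obs()['joints'])
"
```

```text
t 17.15 pos [618.7  60.2 254.9] F [ 0.8  0.  -0.8] gap 1.001 -> d [-8.1 -3.5  4.8] rv [  0.06  -0.22 -46.27]
[-0.60991874  0.27668154  0.58226184  1.50887953 -0.15534264  1.40490965
  0.76869674]
```

>>> apply_moves:
  increments: "-8 -3.5 5 0 0 -46.3; -8 -3.5 5 0 0 -46.3; -8 -3.5 5 0 0 -46.3; -8 -3.5 5 0 0 -46.3; -8 -3.5 5 0 0 -46.3"
  gripper: 60

```text
time: 17.65
tool_pos: [622.6, 45.6, 250.6]
tcp_rot: [[-0.999, 0.04, -0.002], [0.04, 0.999, -0.0], [0.002, -0.0, -1.0]]
contact_force: [0.1, 0.5, 0.5]
finger_gap: 0.6
```

>>> apply_moves:
  increments: "0 0 0 0 0 -3; 0 0 0 0 0 -3; 0 0 0 0 0 -3"

```text
time: 17.95
tool_pos: [622.8, 45.5, 251.2]
tcp_rot: [[-1.0, -0.005, -0.001], [-0.005, 1.0, -0.0], [0.001, -0.0, -1.0]]
contact_force: [-0.7, 0.5, 0.0]
finger_gap: 0.606
```

```bash
python3 - <<'E'
from h import *
plan((622,52,111),91.4)
W,im,cc=wl('w11',None,0,0)
m=(abs(W[...,0]-622)<120)&(W[...,1]>25)&(W[...,1]<90)&(W[...,2]>132)&(W[...,2]<150)
p=W[m];print(len(p),cv2.minAreaRect(p[:,:2].astype('f')),np.median(p[:,2]))
for x in (560,580,600,620,640,660):
    q=p[abs(p[:,0]-x)<5]; print(x,len(q),q[:,1].min().round(1) if len(q) else 0,q[:,1].max().round(1) if len(q) else 0)
hsv=cv2.cvtColor(im,cv2.COLOR_BGR2HSV);o=(hsv[...,0]>5)&(hsv[...,0]<20)&(hsv[...,1]>160)&(hsv[...,2]>100)&(np.hypot(W[...,0]-622,W[...,1]-65)<60)
q=W[o];print('btn',len(q),np.median(q,0) if len(q) else 0, q.min(0) if len(q) else 0,q.max(0) if len(q) else 0)
for k in ('handle','release'):
    for r in spot_point('wrist',k)[:2]: print(k,r['p'],c2w('wrist',r['centre'],cc).round(1))
plan((622,52,111),91.4)
print(get_obs()['joints'])
E
```

```text
t 17.95 pos [622.8  45.5 251.2] F [-0.7  0.5  0. ] gap 0.606 -> d [  0.6   6.5 140.2] rv [-0.01 -0.08 -1.11]
6981 ((616.8956909179688, 46.60478210449219), (198.59963989257812, 42.69749450683594), 0.12000994384288788) 140.55941667731662
560 378 33.6 59.5
580 351 34.4 60.0
600 380 35.2 65.9
620 366 36.0 67.6
640 314 36.8 68.0
660 261 37.7 62.8
btn 158 [616.80046431  64.75491286 136.26584676] [592.35682354  62.96773161 134.81711038] [640.89741747  67.07956731 137.75555967]
handle 0.8 [615.1  51.5 128.8]Traceback (most recent call last):
  File "<stdin>", line 11, in <module>
ValueError: it knows: bay, bracket, carton, handle, pack_green, pack_red, scanner, screw_jar, spray_bottle, tape_roll, unit
```

View pics/w11.png

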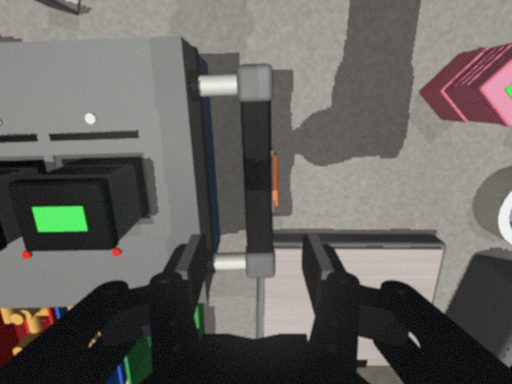

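Wrist picture: handle bar at (257,170), orange button at (275,180), fingers open to about 51 mm. Button centre x≈617; bar y 36–62, button face to 67.6. Aligning and descending.

>>> apply_moves:
  increments: "4.5 4.5 0 0 0 -1.5; 4.5 4.5 20 0 0 -1.5; 4.5 4.5 50 0 0 -1.5; 4.5 4.5 65 0 0 -1.5; 4.5 4.5 70 0 0 -1.5"

```text
time: 18.55
tool_pos: [617.4, 50.4, 180.1]
tcp_rot: [[-0.999, -0.033, -0.003], [-0.033, 0.999, -0.0], [0.003, -0.0, -1.0]]
contact_force: [-0.1, -0.2, -0.7]
finger_gap: 0.598
```

```bash
python3 - <<'E'
from h import *
plan((618,50,108),91.8)
W,im,cc=wl('w12',None,0,0)
o=get_obs();P=np.array(o['tool_pos']);
m=(abs(W[...,0]-618)<60)&(W[...,1]>25)&(W[...,1]<90)&(W[...,2]>132)&(W[...,2]<150)
p=W[m]
for x in (560,570,580,600,610,620,630,640,650): 
    q=p[abs(p[:,0]-x)<4]; print(x,len(q),q[:,1].min().round(1) if len(q) else 0,q[:,1].max().round(1) if len(q) else 0)
plan((618,50,108),91.8)
E
```

```text
t 18.55 pos [617.4  50.4 180.1] F [-0.1 -0.2 -0.7] gap 0.598 -> d [-0.8 -0.4 72.1] rv [-0.02 -0.19  0.11]
560 407 33.6 59.7
570 503 34.4 59.5
580 489 34.4 60.0
600 529 35.3 66.7
610 507 35.4 66.9
620 479 36.3 67.2
630 476 36.4 67.8
640 424 36.6 68.2
650 359 37.5 63.0
t 18.6 pos [617.8  50.2 180.5] F [-0.1 -0.6 -0.6] gap 0.598 -> d [-0.4 -0.2 72.5] rv [-0.02 -0.15  0.1 ]
```

View pics/w12.png

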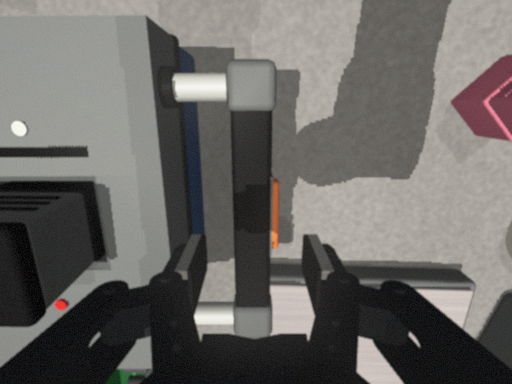

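>>> apply_moves:
  increments: "0 0 20 0 0 0; 0 0 45 0 0 0; 0 0 63 0 0 0; 0 0 71 0 0 0; 0 0 72 0 0 0"

```text
time: 19.1
tool_pos: [618.8, 50.1, 110.1]
tcp_rot: [[-0.999, -0.033, -0.0], [-0.033, 0.999, -0.0], [0.0, -0.0, -1.0]]
contact_force: [0.2, -1.1, 0.1]
finger_gap: 0.602
```

>>> apply_moves:
  increments: "0 0 0 0 0 0; 0 0 0 0 0 0; 0 0 0 0 0 0"

```text
time: 19.4
tool_pos: [619.5, 50.1, 111.3]
tcp_rot: [[-0.999, -0.033, 0.002], [-0.033, 0.999, 0.0], [-0.002, 0.0, -1.0]]
contact_force: [0.3, 0.1, 0.6]
finger_gap: 0.597
```

>>> apply_moves:
  increments: "0 0 0 0 0 0; 0 0 0 0 0 0; 0 0 0 0 0 0; 0 0 0 0 0 0; 0 0 0 0 0 0"
  gripper: 0
  squeeze: 60

```text
time: 19.9
tool_pos: [619.1, 50.2, 111.1]
tcp_rot: [[-0.999, -0.033, 0.001], [-0.033, 0.999, 0.0], [-0.001, 0.0, -1.0]]
contact_force: [-2.1, -0.7, 4.9]
finger_gap: 0.301
```

The gap of 25.6 mm means the button is fully pressed. Pulling out along the tool's +y.

>>> apply_moves:
  increments: "0 5 0 0 0 0; 0 15 0 0 0 0; 0 28 0 0 0 0; 0 40 0 0 0 0; 0 50 0 0 0 0"

```text
time: 20.4
tool_pos: [617.3, 98.4, 111.1]
tcp_rot: [[-0.999, -0.032, 0.0], [-0.032, 0.999, -0.002], [-0.0, -0.002, -1.0]]
contact_force: [-2.7, -3.8, 6.9]
finger_gap: 0.294
```

>>> apply_moves:
  increments: "0 15 0 0 0 0; 0 30 0 0 0 0; 0 45 0 0 0 0; 0 60 0 0 0 0; 0 72 0 0 0 0"

```text
time: 20.9
tool_pos: [614.5, 170.7, 111.1]
tcp_rot: [[-0.999, -0.032, -0.001], [-0.032, 0.999, -0.002], [0.001, -0.002, -1.0]]
contact_force: [-3.4, -4.5, 7.1]
finger_gap: 0.295
```

>>> apply_moves:
  increments: "0 12 0 0 0 0; 0 24 0 0 0 0; 0 32 0 0 0 0; 0 37 0 0 0 0; 0 40 0 0 0 0"

```text
time: 21.4
tool_pos: [613.1, 208.8, 111.1]
tcp_rot: [[-0.999, -0.032, -0.002], [-0.032, 0.999, -0.004], [0.002, -0.004, -1.0]]
contact_force: [-5.8, -10.2, 9.7]
finger_gap: 0.296
```

>>> apply_moves:
  increments: "0 1 0 0 0 0; 0 2 0 0 0 0; 0 2 0 0 0 0"

```text
time: 21.7
tool_pos: [613.1, 208.7, 111.0]
tcp_rot: [[-1.0, -0.03, -0.002], [-0.03, 1.0, -0.006], [0.002, -0.006, -1.0]]
contact_force: [-6.2, -9.0, 9.5]
finger_gap: 0.298
```

>>> apply_moves:
  increments: "0 2 0 0 0 0; 0 3 0 0 0 0; 0 3 0 0 0 0; 0 3 0 0 0 0"

```text
time: 22.1
tool_pos: [613.1, 208.7, 111.1]
tcp_rot: [[-1.0, -0.028, -0.003], [-0.028, 1.0, -0.009], [0.003, -0.009, -1.0]]
contact_force: [-7.2, -14.1, 11.0]
finger_gap: 0.295
```

```bash
python3 - <<'E'
from h import *
W,im,cc=wl('t13',None,0,0,cn='top')
W0=cloud('top',np.load('top0.npz')['d'])
for w,y0 in ((W0,50),(W,208)):
    for x in (535,550,690,705,712):
        m=(abs(w[...,0]-x)<5)&(abs(w[...,1]-y0)<28)&(w[...,2]>134)&(w[...,2]<148);q=w[m];print(x,len(q),q[:,1].min().round(1) if len(q) else 0,q[:,1].max().round(1) if len(q) else 0)
Ww,im,cc=wl('w13',None,0,0)
for x in (540,550,560,570,580):
    m=(abs(Ww[...,0]-x)<4)&(abs(Ww[...,1]-208)<28)&(Ww[...,2]>132)&(Ww[...,2]<148);q=Ww[m];print('w',x,len(q),q[:,1].min().round(1) if len(q) else 0,q[:,1].max().round(1) if len(q) else 0)
for n,x,y in (('b1',624.6,-86.5),('b2',627.7,-169.6)):
    m=(abs(W[...,0]-x)<42)&(abs(W[...,1]-y)<42)&(W[...,2]>200)&(W[...,2]<225);q=W[m]
    if len(q)>9: print(n,len(q),np.median(q[:,2]),cv2.minAreaRect(q[:,:2].astype('f')))
wl('s13',None,0,0,cn='scene')
plan((0,0,0),91.8)
E
```

```text
535 53 22.6 61.5
550 33 33.9 58.7
690 38 39.6 65.1
705 54 23.3 68.1
712 43 23.7 68.4
535 47 181.0 219.6
550 36 195.3 217.6
690 52 182.3 225.6
705 48 180.0 225.1
712 19 198.1 225.1
w 540 1585 181.7 220.5
w 550 1366 193.1 219.1
w 560 1258 193.6 219.6
w 570 1166 193.9 220.0
w 580 1098 194.3 221.5
b1 479 211.79330765978256 ((623.7449951171875, -85.35852813720703), (51.31394577026367, 60.58132553100586), 0.7399709224700928)
b2 482 211.52180779032486 ((627.5636596679688, -168.5958251953125), (51.66436767578125, 63.329689025878906), 1.560194730758667)
t 22.25 pos [613.1 208.7 111.1] F [ -6.8 -14.8  11.1] gap 0.293 -> d [ 618.4 -190.5  114.7] rv [-0.5  -0.19 -0.19]
```

View pics/t13.png

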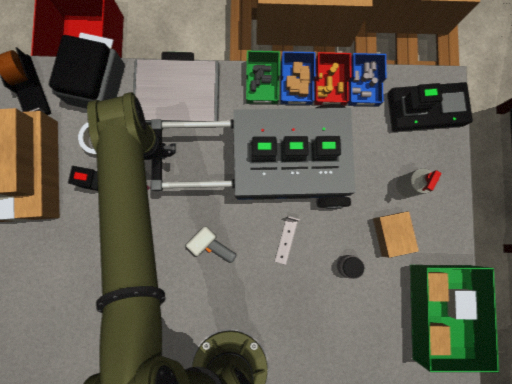

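View pics/w13.png

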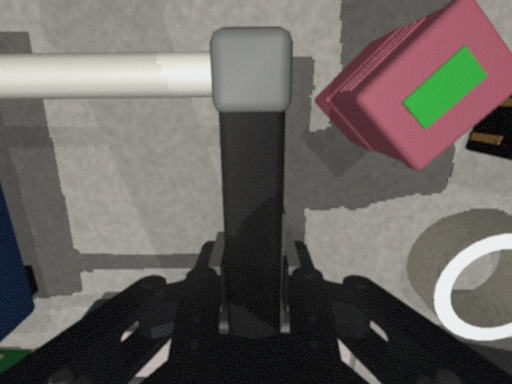

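View pics/s13.png

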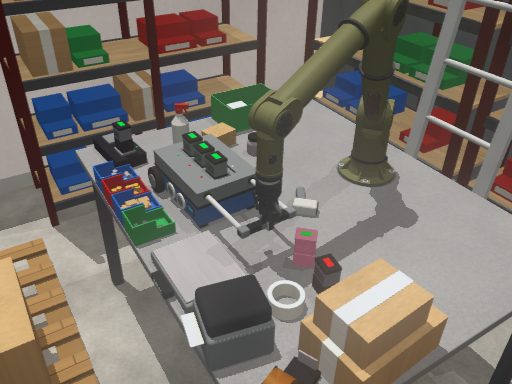

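Top and wrist pictures: bar at top pixel (155,155), its rear edge moved 33.6→193.6 mm, which is 160 mm, so it is at the hard stop. Both packs read seated. Handing in.

```bash
python3 -c "
from h import *
print(sign_off()); o=get_obs();print(o['time'],o['tool_pos'],o['contact_force'],o['finger_gap'])"
```

```text
the job is handed in; nothing more can be done
None
the job is handed in; nothing more can be done
```

I slotted one charged pack into bay 1, then the other into bay 2. I then squeezed the handle across its button and drew it out in one pull past the first stop. The job was handed in at about 22 s with the handle still gripped; `sign_off` gives no verdict.

- **Packs:** both tops read 209.6 mm above the bench, which matches sitting on the bay floors. Their centres are about 1–2 mm from my estimates of the bay centres.
- **Button:** the fingers closed to about 25.5 mm, against roughly 26.5 mm expected with the button fully pressed. They stayed there through the whole pull.
- **Handle:** the bar moved 160 mm by the wrist camera and about 160 mm by the top camera. It stalled against the hard stop, and the arm was left pulling on it with about 15 N.
- **Other things on the bench:** no contact showed in the force readings. The final pictures show the red pack, the pink look-alike and the visible bystanders where they stood; I did not re-measure them.

Some readings disagreed:
- **Tilt and height:** the two cameras differ by up to 1° on the unit's yaw and by about 2 mm in height. This is within the stated calibration error.
- **Indicator lights:** the small red dots beside bays 1 and 2 stayed red after the packs were in, while bay 3's dot is green. I took them as fixed markings because the measured pack heights showed full seating.

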